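Put the sockets back on the socket rail in order of size

ROBOT

A 7-joint arm with a two-finger parallel gripper is mounted at the origin on a cart in front of the work surface, level with it; the furniture and walls round the work are solid. World frame = base frame: x ahead of the robot, y to its left, z up, the work surface at z = 0. Lengths are in m, angles in rad, forces in N, time in s.
With the tool pointing down it reaches from about 0.4 to 0.85 m from the base axis. Payload 4.5 kg.
Tool frame: the origin (TCP) lies on the centre line of the jaws, within the pads' length; the fingertips stand 8 mm ahead of it and the grasp point (between the pads) lies 11 mm behind it; z points along the fingers, x is the direction in which the jaws open and shut, and the axes are right-handed (so a half turn about z gives the same grasp; the last joint's range is limited). The gripper opens to 88 mm and grips with 3 to 60 N. Pads are 18 mm wide; open, the fingers measure 123 mm over their backs; the gripper's body (75 mm by 187 mm) begins 45 mm behind the grasp point.
Start: joints at [-1.314, 0.689, -0.195, 1.565, 0.157, 0.902, -0.215], TCP at [0.138, 0.61, 0.215] pointing down, gripper open.
Joint ranges: [-3.01, 3.01], [-0.46, 2.08], [-1.47, 1.51], [0.13, 2.56], [-1, 4.14], [0.04, 2.09], [-2.66, 2.66]. Speed limits (rad/s): [2.57, 2.57, 3.14, 3.14, 3.14, 3.14, 3.14].

INTERFACE

Orientations are given as a unit quaternion [x, y, z, w].
In Python, from plant import r gives the robot as it stands.
- The arm moves only by the shell command python3 -m pendant 'ROWS' [FORCE]. ROWS is JSON, a list of rows, each a list of 3 entries, a list of its own where there are three numbers: the turn, a rotation vector about the tool's x, y, z in rad, then the shift along the tool's x, y, z in m, then the opening, from 0 (shut) to 1 (fully open). In form: [[[wx, wy, wz], [tx, ty, tz], claw], ...]. A call has 1 to 10 rows; each row is the pose to reach, as a shift and turn from the pose commanded when the call began, along the tool's axes at that moment; what a row does not reach only later rows make up. A row lasts 1/10 s, in which the tool goes at most 50 mm and 8.59 degrees, less where a joint would pass 70% of its speed; a pose out of reach is approached as far as the arm can. A call with a gripper value outside its range is refused whole. The fingers move at their own pace and stop on an object; FORCE is the grip in N (left out, the last holds). Time passes only in rows, so rows that repeat a pose let the fingers close. It gives the time, the measured TCP pose, the force and the opening at its end, in the units of the state.
- r.get_state(): the state, without advancing time (a new reading comes with each control period).
- r.snapshot(name): name is "side" or "top" or "wrist"; returns a dict with "image" (420x560x3 uint8, red, green, blue), "mtx" (3x3 intrinsics, pixels), "R" (3x3) and "t" (3): a world point X has camera coordinates R X + t; the wrist camera has in their place "T_tool_cam" (4x4, takes a point from camera to tool coordinates, whose origin is the TCP and whose axes are the tool frame's). Camera axes: x right, y down, z forward; pixel columns grow to the right and rows downward; lengths in m; the calibration is good to about 2 mm. The wrist camera is an equidistant fisheye: a pixel r from the principal point sees the ray r / f radians off the axis. A picture is of the moment at which its call begins: read the wrist's pose just before it. There is no depth.
- r.finish_job(): hands the job in, once; it reports no verdict.
The state is a dict: "clock": time; "q": joint angles; "qd": joint speeds; "joint_torque": joint torques, N m; "tool_pos": TCP position; "eef_rot": TCP orientation; "contact_force": force on the tool from outside, world axes, zero at the start; "moment": the same for the moment, N m; "opening": opening from 0.0 (shut) to 1.0 (fully open).
Only numpy, scipy, OpenCV 4.12 (cv2) and the standard library are available. Lean on these libraries where they do the work, as an engineer would, in place of code of your own. Each camera call takes 0.05 s, during which the arm holds its last target. There are 200 camera calls.

TASK

Put the four loose steel sockets back on the socket rail in order of size: the smallest on the stud next to the rail's hanging eye, then each larger one on the next stud, the largest at the capped end. Seat each one fully down over its stud, hex mouth up, and let go of it.

Things in the scene. Friction and masses are not known exactly. Their poses are not given: they have to be found in the camera images.
- socket_24: the smallest of four steel sockets, standing on its drive end, hex mouth up: round, 36 mm in diameter; 50 mm tall. A square drive hole, 19.6 mm wide and 21 mm deep, opens in the middle of its underside. Origin: centre of the underside, z up through the mouth. Loose, 0.19 to 0.65 kg; grip it across the upper half.
- socket_30: the second smallest of four steel sockets, standing on its drive end, hex mouth up: round, 43 mm in diameter from 29 mm height to the top, 39 mm in the lowest 21 mm; 53 mm tall. A square drive hole, 19.6 mm wide and 21 mm deep, opens in the middle of its underside. Origin: centre of the underside, z up through the mouth. Loose, 0.19 to 0.65 kg; grip it across the upper half.
- socket_36: the second largest of four steel sockets, standing on its drive end, hex mouth up: round, 51 mm in diameter from 29 mm height to the top, 42 mm in the lowest 21 mm; 57 mm tall. A square drive hole, 19.6 mm wide and 21 mm deep, opens in the middle of its underside. Origin: centre of the underside, z up through the mouth. Loose, 0.19 to 0.65 kg; grip it across the upper half.
- socket_41: the largest of four steel sockets, standing on its drive end, hex mouth up: round, 58 mm in diameter from 29 mm height to the top, 44 mm in the lowest 21 mm; 61 mm tall. A square drive hole, 19.6 mm wide and 21 mm deep, opens in the middle of its underside. Origin: centre of the underside, z up through the mouth. Loose, 0.19 to 0.65 kg; grip it across the upper half.
- clip_1: alike stud clip (of four) fixed on the rail, 70 to 98 mm apart, numbered towards the rail's -y: black base, 36 x 34 mm, flat top (seat) 16 mm above the bench; round steel stud, 14 mm in diameter, up to 36 mm above the bench, tapered over its top 11 mm to a 4 mm nose. Sockets fit at any yaw. Origin: stud axis at bench level, y along the rail.
- clip_2: alike stud clip (of four) fixed on the rail, 70 to 98 mm apart, numbered towards the rail's -y: black base, 36 x 34 mm, flat top (seat) 16 mm above the bench; round steel stud, 14 mm in diameter, up to 36 mm above the bench, tapered over its top 11 mm to a 4 mm nose. Sockets fit at any yaw. Origin: stud axis at bench level, y along the rail.
- clip_3: alike stud clip (of four) fixed on the rail, 70 to 98 mm apart, numbered towards the rail's -y: black base, 36 x 34 mm, flat top (seat) 16 mm above the bench; round steel stud, 14 mm in diameter, up to 36 mm above the bench, tapered over its top 11 mm to a 4 mm nose. Sockets fit at any yaw. Origin: stud axis at bench level, y along the rail.
- clip_4: alike stud clip (of four) fixed on the rail, 70 to 98 mm apart, numbered towards the rail's -y: black base, 36 x 34 mm, flat top (seat) 16 mm above the bench; round steel stud, 14 mm in diameter, up to 36 mm above the bench, tapered over its top 11 mm to a 4 mm nose. Sockets fit at any yaw. Origin: stud axis at bench level, y along the rail.
- eye: flat steel hanging eye, a ring 39 mm in outer diameter and 8 mm high, at one end of the rail (either end; the other end has a black plastic cap). It marks the small-socket end. Origin at the ring's centre at bench level, z up.
- rail: low aluminium channel, 40 mm wide, 344 mm long, 10 mm high, that carries the clips; fixed to the bench. Origin at its middle at bench level, y along the rail, x across it, z up.

How it is judged:
By the outcome, as a careful person would: the job done as asked, in the order asked, and still so for the second after the job is handed in, with the robot touching nothing.
It also fails if it takes over 104 s, if anything falls off the work surface, if the arm or the gripper's body presses on something with over 40 N, if the wrist force passes 120 N, or if a joint passes its speed limit or range.

## Working session

There is one attempt and no reset: what is moved stays moved. The work goes in short steps, Python scripts to look and compute and a shell command to move; the robot and the scene stay as the last step left them, time stands still between calls to the robot, and variables do not carry over. Pictures are saved under pics/ and viewed, about 12 in all and at most 16, crops included, and the job is handed in when it is done.

```bash
ls; mkdir -p pics; python3 - <<'E'
from plant import r
import cv2
s=r.get_state()
print({k:(v if isinstance(v,float) else [round(float(x),3) for x in v]) for k,v in s.items()})
for n in ("top","side"):
    d=r.snapshot(n); cv2.imwrite(f"pics/{n}0.png",d["image"][:,:,::-1]); print(n,d["mtx"],d["R"],d["t"])
s=r.get_state();d=r.snapshot("wrist");print(d["mtx"],d["T_tool_cam"]);cv2.imwrite("pics/wrist0.png",d["image"][:,:,::-1])
E
```

```text
pics
{'clock': 0.0, 'q': [-1.314, 0.69, -0.194, 1.566, 0.157, 0.902, -0.215], 'qd': [-0.001, -0.002, 0.001, -0.001, 0.0, -0.001, -0.0], 'joint_torque': [0.0, -52.758, -1.267, -15.343, -0.053, 0.007, 0.0], 'tool_pos': [0.138, 0.609, 0.214], 'eef_rot': [0.781, 0.624, -0.001, 0.001], 'contact_force': [-0.155, -0.6, 0.025], 'moment': [-0.033, 0.004, 0.017], 'opening': 1.0022117881357162}
top [[381.35698502   0.         283.67262287]
 [  0.         381.35698502 208.88217775]
 [  0.           0.           1.        ]] [[ 0.0108917  -0.99971729 -0.02113531]
 [-0.99721404 -0.00929973 -0.07401127]
 [ 0.0737938   0.02188254 -0.99703341]] [0.00537289 0.56675442 0.8565025 ]
side [[503.77574299   0.         280.71591291]
 [  0.         503.77574299 203.95043428]
 [  0.           0.           1.        ]] [[ 9.93142957e-01 -1.16903725e-01  7.65792436e-04]
 [-7.19391119e-02 -6.16288129e-01 -7.84228096e-01]
 [ 9.21511348e-02  7.78795519e-01 -6.20472165e-01]] [-0.55243067  0.05732876  1.04931935]
[[325.1922621    0.         280.31503323]
 [  0.         325.1922621  208.43148313]
 [  0.           0.           1.        ]] [[ 9.99998765e-01 -6.56104557e-04  1.42813314e-03 -2.74484372e-04]
 [ 1.89663189e-04  9.52430665e-01  3.04755300e-01 -7.84832721e-02]
 [-1.56014914e-03 -3.04754653e-01  9.52429613e-01 -1.69235518e-01]
 [ 0.00000000e+00  0.00000000e+00  0.00000000e+00  1.00000000e+00]]
```

View pics/top0.png

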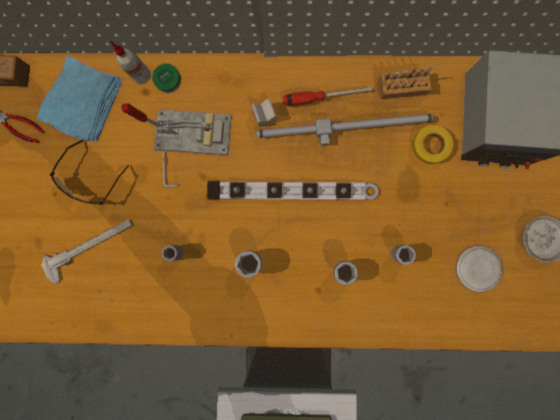

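View pics/side0.png

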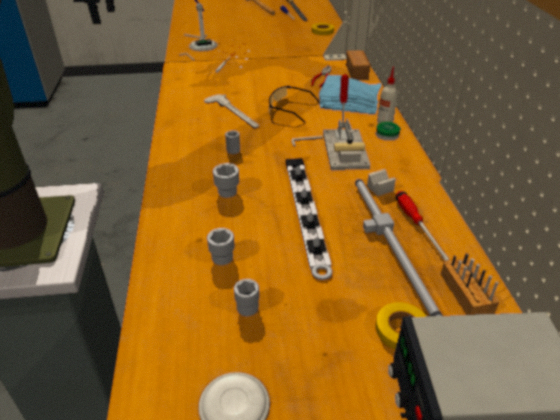

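The top view shows the rail running from its cap at (213,190) to its eye at (371,191), so the small end is at -y. There are black clips near u = 238, 274, 310 and 343. Sockets stand at (170,253), (248,263), (345,273) and (404,254).

```bash
cat > h.py <<'E'
import numpy as np, cv2
from scipy.spatial.transform import Rotation as Ro
from plant import r
def ray_plane(d,uv,z):
    K=d["mtx"];c=np.linalg.inv(K)@[uv[0],uv[1],1.]
    R=np.array(d["R"]);o=-R.T@d["t"];v=R.T@c
    return o+v*(z-o[2])/v[2]
def proj(d,X):
    c=d["mtx"]@(d["R"]@np.array(X)+d["t"]);return c[:2]/c[2]
def wrist():
    s=r.get_state();d=r.snapshot("wrist")
    T=np.eye(4);T[:3,:3]=Ro.from_quat(s["eef_rot"]).as_matrix();T[:3,3]=s["tool_pos"]
    d["T"]=T@np.array(d["T_tool_cam"]);d["Tt"]=T;return d
def wray(d,uv,z):
    K=d["mtx"];p=(np.array(uv)-K[:2,2])/K[0,0];th=np.linalg.norm(p)
    c=np.r_[p/max(th,1e-9)*np.sin(th),np.cos(th)];v=d["T"][:3,:3]@c;o=d["T"][:3,3]
    return o+v*(z-o[2])/v[2]
def wproj(d,X):
    c=np.linalg.inv(d["T"])@np.r_[X,1];c=c[:3];th=np.arctan2(np.hypot(c[0],c[1]),c[2])
    return d["mtx"][:2,2]+d["mtx"][0,0]*th*c[:2]/np.hypot(c[0],c[1])
def tool(dx): # world shift -> tool axes
    return Ro.from_quat(r.get_state()["eef_rot"]).inv().apply(dx)
E
python3 - <<'E'
from h import *
d=r.snapshot("top");im=d["image"];hsv=cv2.cvtColor(im,cv2.COLOR_RGB2HSV)
print("clips")
m=((hsv[...,2]<60)*255).astype(np.uint8);m[:175]=0;m[205:]=0
n,_,st,ce=cv2.connectedComponentsWithStats(m)
for i in range(1,n):
    if st[i,4]>50: print(st[i],ce[i].round(1),ray_plane(d,ce[i],.016).round(4))
print("sockets")
m=((hsv[...,1]<90)*255).astype(np.uint8);m[:225]=0;m[300:]=0;m[:,:150]=0;m[:,440:]=0
n,_,st,ce=cv2.connectedComponentsWithStats(m)
for i in range(1,n):
    if st[i,4]>80: print(st[i],ce[i].round(1),ray_plane(d,ce[i],.03).round(4))
print("eye",ray_plane(d,(371,191),.008))
c=im[170:295,150:430,::-1];cv2.imwrite("pics/c1.png",cv2.resize(c,None,fx=2.8,fy=2.8,interpolation=cv2.INTER_CUBIC))
E
```

```text
clips
[208 181  12  18 195] [213.2 190. ] [0.6098 0.176  0.016 ]
[231 183  14  15 150] [237.3 189.6] [0.611  0.1197 0.016 ]
[268 183  14  14 141] [274.3 190. ] [0.6109 0.0336 0.016 ]
[303 184  14  13 137] [310.  190.1] [ 0.6114 -0.0495  0.016 ]
[336 184  14  14 143] [342.9 190.6] [ 0.6108 -0.1255  0.016 ]
sockets
[162 245  21  16 237] [171.6 252.5] [0.4642 0.2646 0.03  ]
[392 245  24  20 291] [403.7 254.1] [ 0.4667 -0.2594  0.03  ]
[235 251  27  26 408] [247.5 263.8] [0.4409 0.0912 0.03  ]
[334 262  24  23 311] [345.7 272.7] [ 0.4239 -0.1297  0.03  ]
eye [ 0.6113566  -0.19186609  0.008     ]
```

View pics/c1.png

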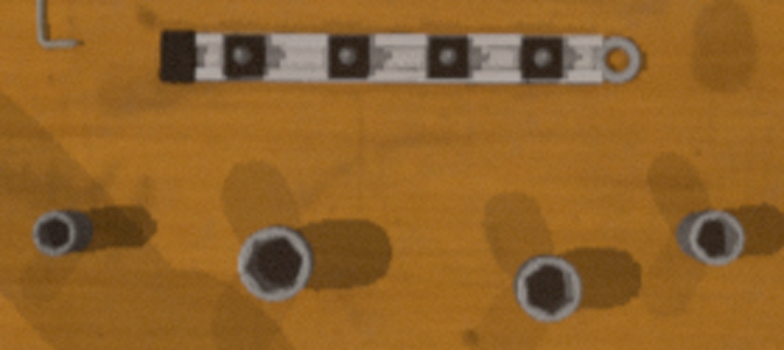

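```bash
python3 - <<'E'
from h import *
d=r.snapshot("top")
for n,uv,z in((24,(169.6,253.2),.05),(41,(248.2,263.9),.061),(36,(346.1,272.9),.057),(30,(406.1,255),.053)): print(n,ray_plane(d,uv,z).round(4))
s=r.get_state();p=ray_plane(d,(169.6,253.2),.05);p[2]=.2
x=Ro.from_quat(s["eef_rot"]).as_matrix();print(x.round(3))
print(tool(p-s["tool_pos"]).round(4),(Ro.from_matrix(x).inv()*Ro.from_matrix(np.diag([1,-1,-1]))).as_rotvec().round(4),p-s["tool_pos"])
E
```

```text
24 [0.4635 0.2627 0.05  ]
41 [0.4429 0.0862 0.061 ]
36 [ 0.4259 -0.1268  0.057 ]
30 [ 0.4659 -0.258   0.053 ]
[[ 0.221  0.975 -0.   ]
 [ 0.975 -0.221 -0.001]
 [-0.001  0.    -1.   ]]
[-0.2661  0.394   0.0151] [6.000e-04 7.000e-04 1.348e+00] [ 0.32547618 -0.34658089 -0.01483616]
```

```bash
python3 -m pendant '[[[0,0,1.348],[-0.266,0.394,0.015],1],[[0,0,1.348],[-0.266,0.394,0.015],1],[[0,0,1.348],[-0.266,0.394,0.015],1],[[0,0,1.348],[-0.266,0.394,0.015],1],[[0,0,1.348],[-0.266,0.394,0.015],1],[[0,0,1.348],[-0.266,0.394,0.015],1],[[0,0,1.348],[-0.266,0.394,0.015],1],[[0,0,1.348],[-0.266,0.394,0.015],1],[[0,0,1.348],[-0.266,0.394,0.015],1],[[0,0,1.348],[-0.266,0.394,0.015],1]]' 30
python3 -m pendant '[[[0,0,0],[0,0,0],1],[[0,0,0],[0,0,0],1],[[0,0,0],[0,0,0],1]]'
python3 - <<'E'
from h import *
s=r.get_state();print(s["clock"],s["tool_pos"],s["eef_rot"],np.round(s["q"],3))
d=wrist();im=d["image"][:,:,::-1].copy()
cv2.imwrite("pics/w1.png",im);print(wproj(d,[.4635,.2627,.05]))
E
```

```text
clock: 1.25
tool_pos: [0.4667, 0.2586, 0.2003]
eef_rot: [1.0, -0.005, 0.001, 0.001]
contact_force: [0.0, -0.9, 0.6]
opening: 0.997
clock: 1.55
tool_pos: [0.4623, 0.2647, 0.2001]
eef_rot: [1.0, 0.001, -0.001, -0.001]
contact_force: [-0.2, -0.2, 0.2]
opening: 1.002
1.55 [0.4623351  0.26472976 0.20011328] [ 9.99998685e-01  1.43552247e-03 -5.44330395e-04 -5.22726877e-04] [-0.686  0.592  0.13   1.871 -0.117  0.687 -0.485]
[280.98990962 188.88431836]
```

View pics/w1.png

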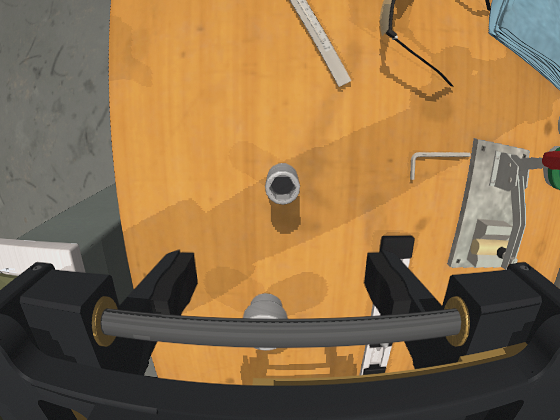

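The wrist view shows socket_24's rim around (283,186), close to the predicted (281,189). I'll measure the rim with a Hough circle of the expected radius.

```bash
cat >> h.py <<'E'
def rim(d,X,D,name=None,win=40):
    """rim circle near predicted X (z = rim height), diameter D; returns world point"""
    X=np.array(X,float);p=wproj(d,X);k=4
    rad=np.mean([np.linalg.norm(wproj(d,X+v)-p) for v in np.array([[D/2,0,0],[-D/2,0,0],[0,D/2,0],[0,-D/2,0]])])
    x0,y0=np.maximum((p-win).astype(int),0)
    c=np.ascontiguousarray(d["image"][y0:y0+2*win,x0:x0+2*win,::-1]);c=cv2.resize(c,None,fx=k,fy=k,interpolation=cv2.INTER_CUBIC)
    g=cv2.GaussianBlur(cv2.cvtColor(c,cv2.COLOR_BGR2HSV)[...,1],(0,0),2)
    h=cv2.HoughCircles(g,cv2.HOUGH_GRADIENT,1,20,param1=80,param2=12,minRadius=int(k*rad*.92),maxRadius=int(k*rad*1.08)+1)
    if h is None: print("none");return
    out=[]
    for u,v,q in h[0][:3]:
        uv=np.array([u,v])/k+[x0,y0];print("rim px",uv.round(1),"r",round(q/k,1),"exp",round(rad,1),"world",wray(d,uv,X[2]).round(4))
        out.append(uv)
    if name:
        cv2.circle(c,tuple(int(a) for a in h[0][0][:2]),int(h[0][0][2]),(0,0,255),1);cv2.imwrite("pics/"+name,c)
    return wray(d,out[0],X[2])
E
python3 - <<'E'
from h import *
d=wrist();w=rim(d,[.4635,.2627,.05],.036,"r1.png");print(tool(w-r.get_state()["tool_pos"]))
E
```

```text
rim px [282.4 187.6] r 17.2 exp 17.5 world [0.4649 0.2641 0.05  ]
rim px [282.1 179.4] r 16.2 exp 17.5 world [0.4646 0.2727 0.05  ]
[0.00261308 0.00073345 0.15019829]
```

View pics/r1.png

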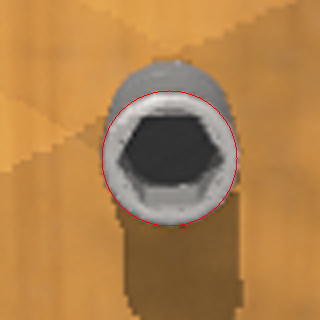

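Good fit. Descending to grasp it, then lifting.

```bash
python3 -m pendant '[[[0,0,0],[0.0026,0.0007,0.04],1],[[0,0,0],[0.0026,0.0007,0.08],1],[[0,0,0],[0.0026,0.0007,0.12],1],[[0,0,0],[0.0026,0.0007,0.15],1],[[0,0,0],[0.0026,0.0007,0.174],1],[[0,0,0],[0.0026,0.0007,0.174],1],[[0,0,0],[0.0026,0.0007,0.174],1],[[0,0,0],[0.0026,0.0007,0.174],0],[[0,0,0],[0.0026,0.0007,0.174],0],[[0,0,0],[0.0026,0.0007,0.174],0]]' 40
python3 -m pendant '[[[0,0,0],[0,0,0],0],[[0,0,0],[0,0,0],0],[[0,0,0],[0,0,0],0],[[0,0,0],[0,0,0],0],[[0,0,0],[0,0,0],0]]'
```

```text
clock: 2.65
tool_pos: [0.4668, 0.2629, 0.0273]
eef_rot: [1.0, 0.0, 0.001, -0.001]
contact_force: [-0.7, -0.2, 0.4]
opening: 0.754
clock: 3.15
tool_pos: [0.4641, 0.2624, 0.0269]
eef_rot: [1.0, 0.0, -0.002, 0.0]
contact_force: [-8.0, -1.2, 19.4]
opening: 0.306
```

Opening 0.306 is 27 mm, which is less than the 36 mm diameter, and the force is odd. I'll look before lifting.

```bash
python3 - <<'E'
from h import *
s=r.get_state();print(s["opening"],s["contact_force"],s["moment"])
d=wrist();c=d["image"][150:400,150:430,::-1];cv2.imwrite("pics/w2.png",cv2.resize(c,None,fx=2,fy=2))
t=r.snapshot("side")
cs=t["image"][100:220,180:330,::-1]
cv2.imwrite("pics/w2.png",np.hstack([cv2.resize(c,(448,400)),cv2.resize(cs,(350,400))]))
E
```

```text
0.3058553836136285 [-7.99589496 -1.23317218 19.44457822] [-0.05246811  2.07774327 -0.01106305]
```

View pics/w2.png

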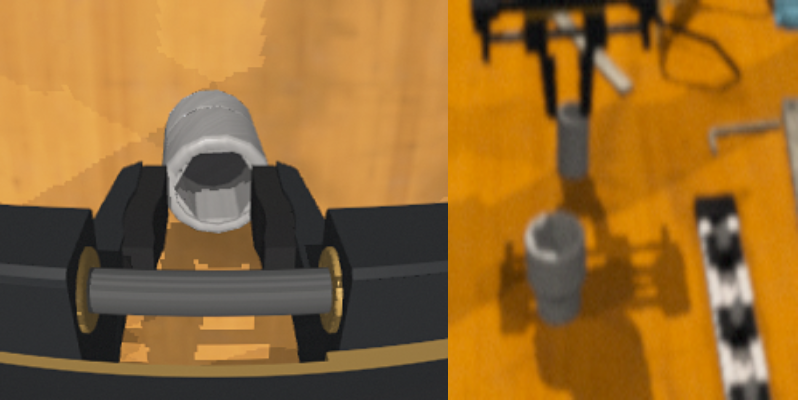

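```bash
python3 - <<'E'
from h import *
d=wrist()
w=rim(d,[.464,.264,.05],.036,"r2.png",win=55)
print([ (k,wproj(d,p).round(1)) for k,p in (("tcp",d["Tt"][:3,3]),("rimexp",[.4649,.2641,.05]),("baseexp",[.4649,.2641,0]))])
for uv in((284,265),): print(wray(d,uv,.05))
E
```

```text
rim px [290.9 260.4] r 34.8 exp 33.3 world [0.4678 0.2671 0.05  ]
rim px [287.9 239.6] r 30.6 exp 33.3 world [0.4662 0.2785 0.05  ]
[('tcp', array([279.2, 249.8])), ('rimexp', array([285. , 265.7])), ('baseexp', array([284.6, 229.6]))]
[0.46437393 0.26447386 0.05      ]
```

View pics/r2.png

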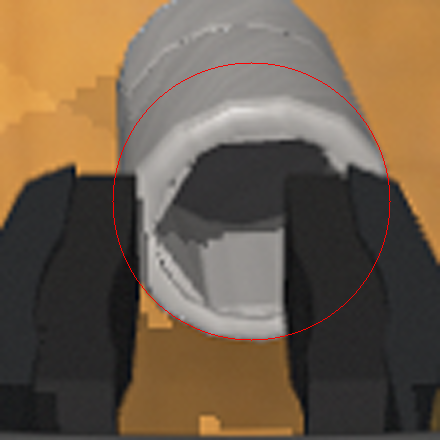

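```bash
python3 - <<'E'
from h import *
s=r.get_state();t=r.snapshot("side");T=np.array(s["tool_pos"])
x0,y0=200,110;k=8
c=cv2.resize(t["image"][y0:y0+60,x0:x0+70,::-1],None,fx=k,fy=k,interpolation=cv2.INTER_CUBIC)
for n,X,col in(("tcp",T,(0,0,255)),("tip",T-[0,0,.008],(255,0,0)),("rim",[.4649,.2641,.05],(0,255,0)),("base",[.4649,.2641,0],(0,255,255))):
    p=proj(t,X);print(n,p.round(1));cv2.circle(c,tuple(int(a) for a in (p-[x0,y0]+.5)*k),4,col,-1)
cv2.imwrite("pics/s2.png",c)
E
```

```text
tcp [231.5 141.2]
tip [231.6 143.9]
rim [232.4 133.1]
base [233.5 150. ]
```

View pics/s2.png

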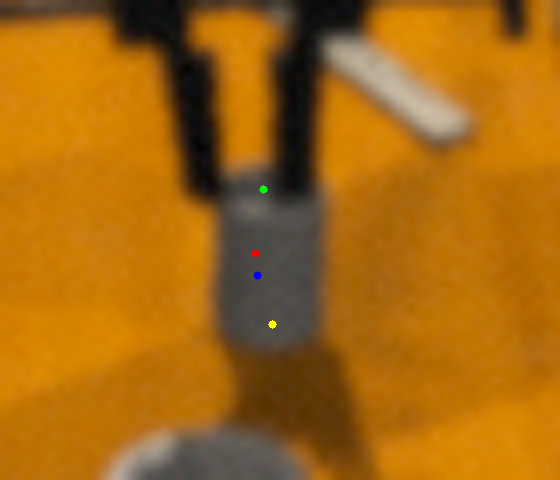

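Both views suggest the fingertips sit near rim height, not at z = 0.019. I'll triangulate the tips.

```bash
python3 - <<'E'
from h import *
d=wrist();t=r.snapshot("side")
def tri(us,uw):
    o1=-t["R"].T@t["t"];v1=ray_plane(t,us,0)-o1;v1/=np.linalg.norm(v1)
    o2=d["T"][:3,3];v2=wray(d,uw,0)-o2;v2/=np.linalg.norm(v2)
    A=np.c_[v1,-v2];k=np.linalg.lstsq(A,o2-o1,rcond=None)[0];a=o1+k[0]*v1;b=o2+k[1]*v2
    print("mid",((a+b)/2).round(4),"gap",np.linalg.norm(a-b).round(4))
print(d["Tt"][:3,3]);tri((226.5,134),(261.7,253.7));tri((234.3,133.9),(299,253.7))
for z in(-.025,-.015,-.005,.008):print(z,wproj(d,d["Tt"][:3]@[.0135,-.009,z,1]).round(1),proj(t,d["Tt"][:3]@[.0135,-.009,z,1]).round(1))
E
```

```text
[0.46141739 0.26254673 0.02747278]
mid [0.4513 0.2688 0.0457] gap 0.0026
mid [0.4707 0.2685 0.0449] gap 0.0022
-0.025 [306.4 254.6] [236.2 130.6]
-0.015 [305.  246.2] [236.4 134. ]
-0.005 [303.7 238.7] [236.6 137.4]
0.008 [302.2 230.1] [236.8 141.8]
```

```bash
python3 -m pendant '[[[0,0,0],[0,0,0],1],[[0,0,0],[0,0,0],1],[[0,0,0],[0,0,0],1],[[0,0,0],[0,0,0],1],[[0,0,0],[0,0,0],1],[[0,0,0],[0,0,0],1]]'
python3 - <<'E'
from h import *
d=wrist();t=r.snapshot("side")
a=cv2.resize(d["image"][170:330,160:410,::-1],None,fx=1.8,fy=1.8,interpolation=cv2.INTER_CUBIC)
b=cv2.resize(t["image"][100:172,190:270,::-1],(320,288),interpolation=cv2.INTER_CUBIC)
for z in(-.025,.008):
  for x in(-.044,.044):
    X=d["Tt"][:3]@[x,-.009,z,1]
    cv2.circle(a,tuple(int(q) for q in (wproj(d,X)-[160,170])*1.8),2,(0,0,255) if z>0 else (0,255,0),-1)
    cv2.circle(b,tuple(int(q) for q in (proj(t,X)-[190,100])*4),2,(0,0,255)if z>0 else (0,255,0),-1)
cv2.imwrite("pics/o1.png",np.hstack([a,b]))
E
```

```text
clock: 4.05
tool_pos: [0.467, 0.2626, 0.0266]
eef_rot: [1.0, -0.0, 0.001, -0.0]
contact_force: [-0.1, 0.6, 2.8]
opening: 0.547
```

View pics/o1.png

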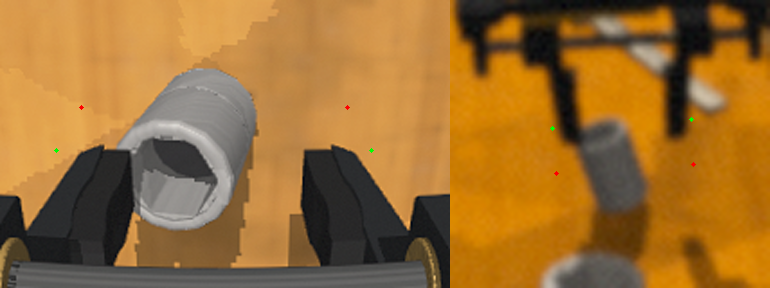

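The socket is rocking beside a finger that is still opening. The tips really do end about 25 mm behind the TCP: the green markers match and the red ones don't. I'll finish opening, let the socket settle, and take an automatic check plus one picture.

```bash
python3 -m pendant '[[[0,0,0],[0,0,0],1],[[0,0,0],[0,0,0],1],[[0,0,0],[0,0,0],1],[[0,0,0],[0,0,0],1],[[0,0,0],[0,0,0],1],[[0,0,0],[0,0,0],1],[[0,0,0],[0,0,0],1]]'
python3 - <<'E'
from h import *
d=wrist();t=r.snapshot("side")
a=cv2.resize(d["image"][190:310,160:410,::-1],(500,240),interpolation=cv2.INTER_CUBIC)
b=cv2.resize(t["image"][95:170,190:275,::-1],(680,600),interpolation=cv2.INTER_CUBIC)
b[0:168,0:350]=cv2.resize(a,(350,168))
cv2.imwrite("pics/o2.png",b)
rim(d,[.4649,.2641,.05],.036,win=55)
E
```

```text
clock: 4.85
tool_pos: [0.4662, 0.2624, 0.0262]
eef_rot: [1.0, 0.0, -0.0, -0.0]
contact_force: [-0.3, -0.3, 0.1]
opening: 1.0
rim px [276.6 259.6] r 35.8 exp 33.5 world [0.465  0.2681 0.05  ]
rim px [277.1 264.6] r 33.3 exp 33.5 world [0.4652 0.2653 0.05  ]
```

View pics/o2.png

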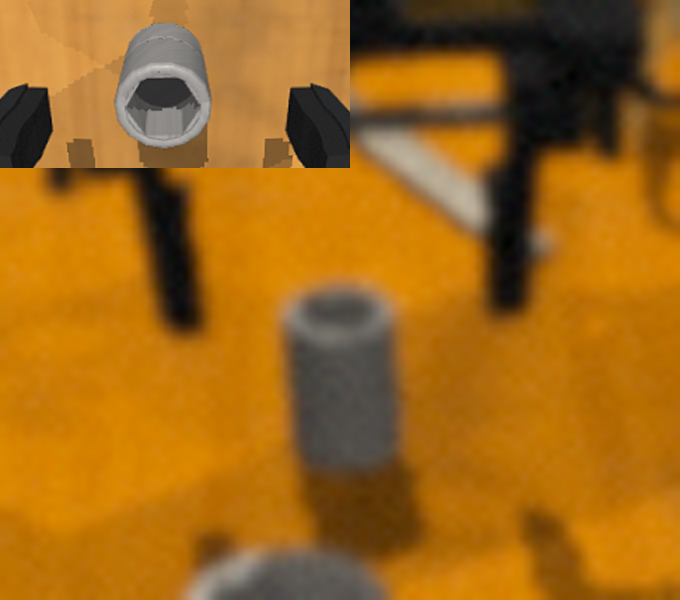

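```bash
python3 -m pendant '[[[0,0,0],[-0.001,-0.004,0.008],1],[[0,0,0],[-0.001,-0.004,0.015],1],[[0,0,0],[-0.001,-0.004,0.018],1],[[0,0,0],[-0.001,-0.004,0.02],1],[[0,0,0],[-0.001,-0.004,0.02],1]]'
python3 - <<'E'
from h import *
s=r.get_state();t=r.snapshot("side");d=wrist()
b=cv2.resize(t["image"][95:170,190:275,::-1],(680,600),interpolation=cv2.INTER_CUBIC)
a=d["image"][190:310,160:410,::-1];b[0:168,0:350]=cv2.resize(a,(350,168))
cv2.imwrite("pics/o3.png",b);print(s["contact_force"],s["tool_pos"])
E
```

```text
clock: 5.45
tool_pos: [0.465, 0.2662, 0.0058]
eef_rot: [1.0, -0.0, -0.0, 0.0]
contact_force: [0.6, 0.1, 0.4]
opening: 0.995
[0.60164043 0.08346492 0.43731802] [0.46496767 0.26618612 0.00577608]
```

View pics/o3.png

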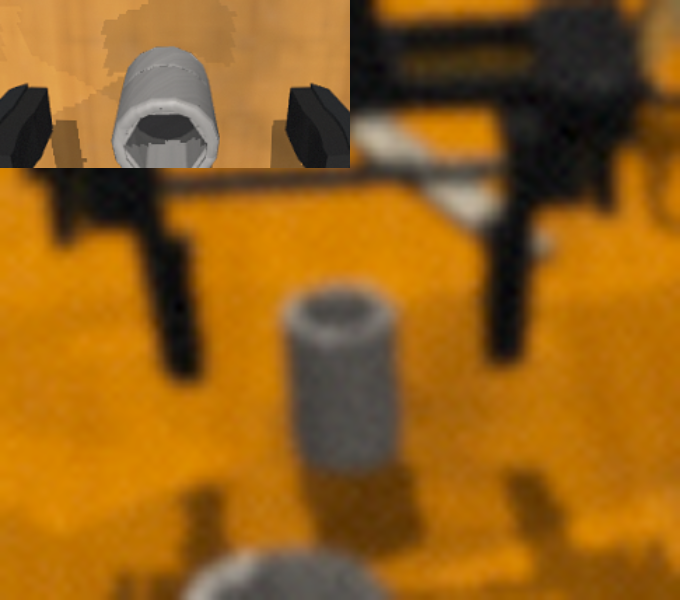

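No contact with the described tip height already at -2 mm, so the tips really are about 20 mm behind the TCP. I'll go 4 mm lower and grip.

```bash
python3 -m pendant '[[[0,0,0],[0,0,0.004],1],[[0,0,0],[0,0,0.004],0],[[0,0,0],[0,0,0.004],0],[[0,0,0],[0,0,0.004],0],[[0,0,0],[0,0,0.004],0],[[0,0,0],[0,0,0.004],0],[[0,0,0],[0,0,0.004],0],[[0,0,0],[0,0,0.004],0],[[0,0,0],[0,0,0.004],0]]' 40
python3 -m pendant '[[[0,0,0],[0,0,0],0],[[0,0,0],[0,0,-0.01],0],[[0,0,0],[0,0,-0.04],0],[[0,0,0],[0,0,-0.08],0],[[0,0,0],[0,0,-0.1],0],[[0,0,0],[0,0,-0.1],0],[[0,0,0],[0,0,-0.1],0]]'
python3 - <<'E'
from h import *
s=r.get_state();d=wrist()
cv2.imwrite("pics/g1.png",cv2.resize(d["image"][130:330,140:420,::-1],None,fx=2,fy=2))
print(s["contact_force"],s["tool_pos"],s["opening"])
E
```

```text
clock: 6.45
tool_pos: [0.4648, 0.2664, 0.0023]
eef_rot: [1.0, 0.0, -0.0, 0.0]
contact_force: [-2.1, 0.5, 0.3]
opening: 0.398
clock: 7.15
tool_pos: [0.465, 0.2664, 0.1022]
eef_rot: [1.0, 0.0, 0.0, -0.0]
contact_force: [-0.0, -0.5, -3.6]
opening: 0.399
[-0.0442925  -0.52070433 -3.634731  ] [0.46499108 0.26636813 0.10216428] 0.3992120945338449
```

View pics/g1.png

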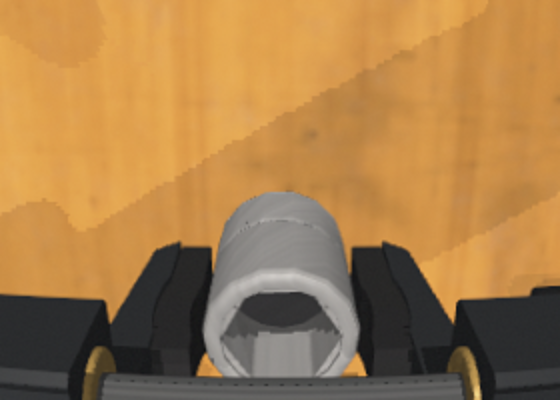

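Held well: 35 mm opening, about 0.37 kg. Moving over the eye-end clip.

```bash
python3 -m pendant '[[[0,0,0],[0.017,0.046,-0.03],0],[[0,0,0],[0.034,0.091,-0.03],0],[[0,0,0],[0.051,0.136,-0.03],0],[[0,0,0],[0.068,0.182,-0.03],0],[[0,0,0],[0.085,0.228,-0.03],0],[[0,0,0],[0.102,0.274,-0.03],0],[[0,0,0],[0.119,0.32,-0.03],0],[[0,0,0],[0.133,0.358,-0.03],0],[[0,0,0],[0.146,0.392,-0.03],0],[[0,0,0],[0.146,0.392,-0.03],0]]'
python3 -m pendant '[[[0,0,0],[0,0,0],0],[[0,0,0],[0,0,0],0],[[0,0,0],[0,0,0],0]]'
python3 - <<'E'
from h import *
s=r.get_state();d=wrist();im=d["image"];print(s["tool_pos"],s["opening"],np.round(s["q"],2))
cv2.imwrite("pics/p1.png",im[:,:,::-1])
for y in(-.1255,-.0495,.0336,.1197):print(y,wproj(d,[.611,y,.016]).round(1),wproj(d,[.611,y,.036]).round(1))
E
```

```text
clock: 8.2
tool_pos: [0.6109, -0.1342, 0.1301]
eef_rot: [1.0, -0.005, -0.001, 0.003]
contact_force: [-0.5, -0.1, -2.4]
opening: 0.398
clock: 8.5
tool_pos: [0.6105, -0.1234, 0.1314]
eef_rot: [1.0, 0.001, -0.001, -0.001]
contact_force: [-0.5, 0.5, -3.0]
opening: 0.394
[ 0.61054369 -0.12339514  0.13139417] 0.39424882232695513 [ 0.12  0.79  0.01  1.65 -0.01  0.7   0.14]
-0.1255 [280.3 198.4] [280.3 204.8]
-0.0495 [280.5 113.9] [280.5 114.3]
0.0336 [280.8  21.2] [280.8  14.9]
0.1197 [281.  -61.8] [281.  -72.2]
```

View pics/p1.png

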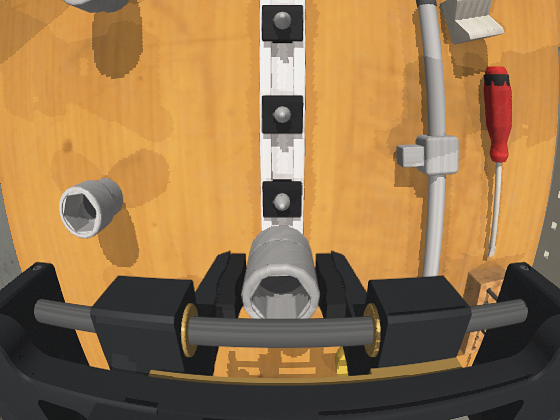

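The three near clips are visible, with studs near (282,201), (282,115) and (282,20). That agrees with the top-view estimate, so I'll compute their positions.

```bash
cat >> h.py <<'E'
def clips(d,ys=(-.1255,-.0495,.0336,.1197)):
    im=d["image"]
    for y in ys:
        p=wproj(d,[.611,y,.016])
        if not(20<p[1]<205 and 20<p[0]<540): continue
        x0,y0=(p-26).astype(int);y0=max(y0,0);c=im[y0:y0+52,x0:x0+52]
        m=((c.max(2)<75)*255).astype(np.uint8)
        n,l,st,ce=cv2.connectedComponentsWithStats(m);i=1+np.argmax(st[1:,4]);h=cv2.convexHull(cv2.findContours((l==i).astype(np.uint8),0,2)[0][0])
        (u,v),wh,a=cv2.minAreaRect(h);uv=np.array([u+x0,v+y0])
        g=c.max(2).astype(float)*cv2.fillConvexPoly(np.zeros(m.shape,np.uint8),h,1);sm=cv2.erode(((g>95)*1).astype(np.uint8),np.ones((2,2)))
        sm[:8]=0;sm[-8:]=0;sm[:,:12]=0;sm[:,-12:]=0
        q=np.argwhere(sm)[:,::-1]
        sc=q.mean(0)+[x0,y0] if len(q) else [0,0]
        print(y,"base px",uv.round(1),np.round(wh,1),"->",wray(d,uv,.016).round(4)," stud px",np.round(sc,1),"->",wray(d,sc,.027).round(4))
E
python3 - <<'E'
from h import *
d=wrist();clips(d)
X=d["Tt"][:3]@[0,0,-.05+.002,1];w=rim(d,X,.036,win=50)
s=r.get_state();print(s["tool_pos"])
E
```

```text
-0.1255 base px [281.  197.5] [37. 38.] -> [ 0.6119 -0.1251  0.016 ]  stud px [281.6 201. ] -> [ 0.6124 -0.1251  0.027 ]
-0.0495 base px [282.  113.5] [37. 40.] -> [ 0.6125 -0.0494  0.016 ]  stud px [281.7 113.7] -> [ 0.6123 -0.0494  0.027 ]
0.0336 base px [281.5  23.5] [37. 41.] -> [0.6119 0.0312 0.016 ]  stud px [280.9  19. ] -> [0.6114 0.0323 0.027 ]
none
[ 0.61092391 -0.12401769  0.13192118]
```

```bash
python3 -m pendant '[[[0,0,0],[0.001,0,0.03],0],[[0,0,0],[0.001,0,0.06],0],[[0,0,0],[0.001,0,0.08],0],[[0,0,0],[0.001,0,0.085],0],[[0,0,0],[0.001,0,0.09],0],[[0,0,0],[0.001,0,0.095],0],[[0,0,0],[0.001,0,0.1],0],[[0,0,0],[0.001,0,0.104],0]]'
```

```text
clock: 9.4
tool_pos: [0.6127, -0.1257, 0.0285]
eef_rot: [1.0, 0.0, 0.001, 0.0]
contact_force: [0.8, -0.3, -2.2]
opening: 0.398
```

```bash
python3 -m pendant '[[[0,0,0],[0,0,0.003],0],[[0,0,0],[0,0,0.006],0],[[0,0,0],[0,0,0.008],0],[[0,0,0],[0,0,0.008],0],[[0,0,0],[0,0,0.008],0]]'
```

```text
clock: 9.9
tool_pos: [0.6122, -0.1256, 0.0202]
eef_rot: [1.0, 0.0, 0.0, -0.0]
contact_force: [-0.1, 0.0, -3.7]
opening: 0.4
```

```bash
python3 -m pendant '[[[0,0,0],[0,0,0.002],0],[[0,0,0],[0,0,0.002],0],[[0,0,0],[0,0,0.002],1],[[0,0,0],[0,0,0.002],1],[[0,0,0],[0,0,0.002],1],[[0,0,0],[0,0,0.002],1],[[0,0,0],[0,0,0.002],1],[[0,0,0],[0,0,0.002],1]]'
python3 -m pendant '[[[0,0,0],[0,0,-0.02],1],[[0,0,0],[0,0,-0.06],1],[[0,0,0],[0,0,-0.1],1],[[0,0,0],[0,0,-0.13],1],[[0,0,0],[-0.036,0.033,-0.15],1],[[0,0,0],[-0.073,0.066,-0.15],1],[[0,0,0],[-0.11,0.099,-0.15],1],[[0,0,0],[-0.146,0.132,-0.15],1],[[0,0,0],[-0.146,0.132,-0.15],1],[[0,0,0],[-0.146,0.132,-0.15],1]]'
python3 - <<'E'
from h import *
d=wrist();w=rim(d,[.4659,-.258,.053],.043,"k30.png");print(tool(w-d["Tt"][:3,3]).round(4),d["Tt"][:3,3].round(4))
E
```

```text
clock: 10.7
tool_pos: [0.6122, -0.1256, 0.0182]
eef_rot: [1.0, 0.0, 0.0, -0.0]
contact_force: [0.4, -0.1, 0.5]
opening: 0.917
clock: 11.7
tool_pos: [0.4653, -0.2588, 0.1684]
eef_rot: [1.0, -0.002, 0.0, 0.0]
contact_force: [0.2, 0.3, 0.1]
opening: 1.003
rim px [282.1 194.4] r 23.2 exp 23.2 world [ 0.4676 -0.2574  0.053 ]
rim px [284.6 188.6] r 23.7 exp 23.2 world [ 0.4699 -0.252   0.053 ]
rim px [279.6 188.9] r 23.7 exp 23.2 world [ 0.4654 -0.2522  0.053 ]
[ 0.0022 -0.0014  0.1154] [ 0.4653 -0.2588  0.1684]
```

```bash
python3 -m pendant '[[[0,0,0],[0.002,-0.0014,0.04],1],[[0,0,0],[0.002,-0.0014,0.08],1],[[0,0,0],[0.002,-0.0014,0.12],1],[[0,0,0],[0.002,-0.0014,0.15],1],[[0,0,0],[0.002,-0.0014,0.158],1],[[0,0,0],[0.002,-0.0014,0.158],1],[[0,0,0],[0.002,-0.0014,0.158],0],[[0,0,0],[0.002,-0.0014,0.158],0],[[0,0,0],[0.002,-0.0014,0.158],0],[[0,0,0],[0.002,-0.0014,0.158],0]]'
python3 -m pendant '[[[0,0,0],[0,0,0],0],[[0,0,0],[0,0,0],0],[[0,0,0],[0,0,0],0],[[0,0,0],[0,0,0],0],[[0,0,0],[0,0,0],0]]'
```

```text
clock: 12.75
tool_pos: [0.4688, -0.2565, 0.0111]
eef_rot: [1.0, -0.0, 0.001, 0.0]
contact_force: [0.2, -0.9, -0.5]
opening: 0.661
clock: 13.25
tool_pos: [0.4674, -0.2562, 0.0104]
eef_rot: [1.0, -0.0, -0.001, -0.0]
contact_force: [-2.2, 0.4, 6.5]
opening: 0.474
```

```bash
python3 -m pendant '[[[0,0,0],[0,0,-0.01],0],[[0,0,0],[0,0,-0.04],0],[[0,0,0],[0,0,-0.08],0],[[0,0,0],[0,0,-0.12],0],[[0,0,0],[0,0,-0.13],0],[[0,0,0],[0,0,-0.13],0]]'
python3 -m pendant '[[[0,0,0],[0.024,-0.035,0],0],[[0,0,0],[0.048,-0.07,0],0],[[0,0,0],[0.072,-0.105,0],0],[[0,0,0],[0.096,-0.14,0],0],[[0,0,0],[0.12,-0.175,0],0],[[0,0,0],[0.145,-0.208,0],0],[[0,0,0],[0.145,-0.208,0],0],[[0,0,0],[0.145,-0.208,0],0],[[0,0,0],[0.145,-0.208,0],0]]'
python3 - <<'E'
from h import *
d=wrist();clips(d);print(d["Tt"][:3,3].round(4))
a=d["image"][0:330,120:440,::-1]
X=d["Tt"][:3]@[0,0,-.0426,1];w=rim(d,X,.043,win=50)
t=r.snapshot("side")["image"][180:300,250:370,::-1]
cv2.imwrite("pics/p2.png",np.hstack([a,cv2.resize(t,(330,330))]))
E
```

```text
clock: 13.85
tool_pos: [0.4692, -0.2565, 0.1415]
eef_rot: [1.0, 0.0, 0.002, 0.001]
contact_force: [0.1, -0.7, -4.0]
opening: 0.477
clock: 14.75
tool_pos: [0.6112, -0.0497, 0.1383]
eef_rot: [1.0, -0.001, -0.002, 0.001]
contact_force: [-0.3, -0.3, -4.1]
opening: 0.473
-0.0495 base px [281. 192.] [36. 38.] -> [ 0.6119 -0.0479  0.016 ]  stud px [281.5 195.2] -> [ 0.6124 -0.048   0.027 ]
0.0336 base px [281. 104.] [36. 40.] -> [0.612  0.0327 0.016 ]  stud px [281.3 103.2] -> [0.6123 0.0333 0.027 ]
[ 0.6112 -0.0497  0.1383]
rim px [279.9 272.9] r 41.6 exp 43.4 world [ 0.6118 -0.0411  0.1809]
```

View pics/p2.png

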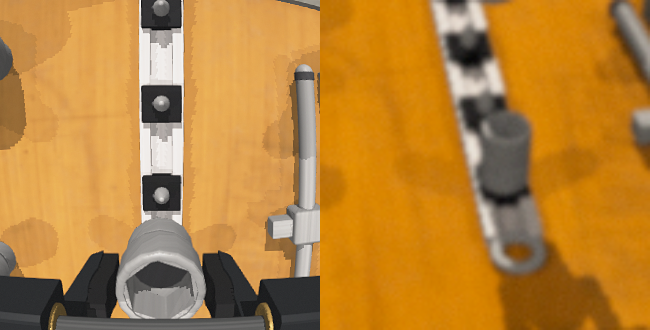

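Socket_24 sits upright on the eye-end clip. Now lowering socket_30 onto its stud.

```bash
python3 -m pendant '[[[0,0,0],[0.001,-0.002,0.03],0],[[0,0,0],[0.001,-0.002,0.06],0],[[0,0,0],[0.001,-0.002,0.08],0],[[0,0,0],[0.001,-0.002,0.085],0],[[0,0,0],[0.001,-0.002,0.09],0],[[0,0,0],[0.001,-0.002,0.095],0],[[0,0,0],[0.001,-0.002,0.1],0],[[0,0,0],[0.001,-0.002,0.104],0]]'
python3 -m pendant '[[[0,0,0],[0,0,0.003],0],[[0,0,0],[0,0,0.005],0],[[0,0,0],[0,0,0.007],0],[[0,0,0],[0,0,0.008],0],[[0,0,0],[0,0,0.008],0]]'
```

```text
clock: 15.65
tool_pos: [0.6147, -0.0463, 0.0365]
eef_rot: [1.0, -0.0, 0.001, 0.0]
contact_force: [0.7, 0.4, -3.9]
opening: 0.478
clock: 16.15
tool_pos: [0.6142, -0.0461, 0.0281]
eef_rot: [1.0, 0.0, -0.0, -0.0]
contact_force: [-0.2, 0.0, -5.1]
opening: 0.474
```

```bash
python3 -m pendant '[[[0,0,0],[-0.001,0.001,0.002],0],[[0,0,0],[-0.001,0.001,0.002],0],[[0,0,0],[-0.001,0.001,0.002],1],[[0,0,0],[-0.001,0.001,0.002],1],[[0,0,0],[-0.001,0.001,0.002],1],[[0,0,0],[-0.001,0.001,0.002],1],[[0,0,0],[-0.001,0.001,0.002],1],[[0,0,0],[-0.001,0.001,0.002],1]]'
python3 -m pendant '[[[0,0,0],[0,0,-0.02],1],[[0,0,0],[0,0,-0.06],1],[[0,0,0],[0,0,-0.1],1],[[0,0,0],[0,0,-0.13],1],[[0,0,0],[-0.04,0.017,-0.15],1],[[0,0,0],[-0.08,0.034,-0.15],1],[[0,0,0],[-0.12,0.051,-0.15],1],[[0,0,0],[-0.16,0.068,-0.15],1],[[0,0,0],[-0.187,0.08,-0.15],1],[[0,0,0],[-0.187,0.08,-0.15],1]]'
python3 -m pendant '[[[0,0,0],[0,0,0],1],[[0,0,0],[0,0,0],1]]'
python3 - <<'E'
from h import *
d=wrist();w=rim(d,[.4259,-.1268,.057],.051,"k36.png",win=45);print(tool(w-d["Tt"][:3,3]).round(4),d["Tt"][:3,3].round(4))
E
```

```text
clock: 16.95
tool_pos: [0.6132, -0.0472, 0.0262]
eef_rot: [1.0, 0.0, 0.0, -0.0]
contact_force: [-0.4, -0.9, 0.1]
opening: 0.991
clock: 17.95
tool_pos: [0.4211, -0.1291, 0.1764]
eef_rot: [1.0, -0.002, -0.003, 0.0]
contact_force: [1.1, -0.2, -0.3]
opening: 0.998
clock: 18.15
tool_pos: [0.4279, -0.1267, 0.1764]
eef_rot: [1.0, 0.001, 0.001, -0.0]
contact_force: [-0.3, 0.5, 0.7]
opening: 0.997
rim px [278.4 193.6] r 27.1 exp 27.2 world [ 0.427  -0.1256  0.057 ]
rim px [274.9 188.1] r 27.6 exp 27.2 world [ 0.4238 -0.1204  0.057 ]
[-0.0011 -0.0011  0.1193] [ 0.4279 -0.1267  0.1764]
```

```bash
python3 -m pendant '[[[0,0,0],[0,-0.0014,0.04],1],[[0,0,0],[0,-0.0014,0.08],1],[[0,0,0],[0,-0.0014,0.12],1],[[0,0,0],[0,-0.0014,0.15],1],[[0,0,0],[0,-0.0014,0.164],1],[[0,0,0],[0,-0.0014,0.164],1],[[0,0,0],[0,-0.0014,0.164],0],[[0,0,0],[0,-0.0014,0.164],0],[[0,0,0],[0,-0.0014,0.164],0],[[0,0,0],[0,-0.0014,0.164],0]]'
python3 -m pendant '[[[0,0,0],[0,0,0],0],[[0,0,0],[0,0,0],0],[[0,0,0],[0,0,0],0],[[0,0,0],[0,0,0],0],[[0,0,0],[0,0,0],0]]'
python3 -m pendant '[[[0,0,0],[0,0,-0.01],0],[[0,0,0],[0,0,-0.04],0],[[0,0,0],[0,0,-0.08],0],[[0,0,0],[0,0,-0.12],0],[[0,0,0],[0,0,-0.13],0],[[0,0,0],[0,0,-0.13],0]]'
```

```text
clock: 19.2
tool_pos: [0.4287, -0.1255, 0.0126]
eef_rot: [1.0, 0.001, -0.0, -0.0]
contact_force: [-0.3, -0.8, 0.0]
opening: 0.659
clock: 19.7
tool_pos: [0.4278, -0.1259, 0.0129]
eef_rot: [1.0, 0.0, -0.001, -0.0]
contact_force: [-0.2, 0.7, -5.3]
opening: 0.564
clock: 20.3
tool_pos: [0.4282, -0.1266, 0.144]
eef_rot: [1.0, -0.001, 0.001, -0.0]
contact_force: [0.3, 0.3, -5.5]
opening: 0.565
```

```bash
python3 -m pendant '[[[0,0,0],[0.031,-0.026,0],0],[[0,0,0],[0.062,-0.053,0],0],[[0,0,0],[0.093,-0.08,0],0],[[0,0,0],[0.124,-0.107,0],0],[[0,0,0],[0.155,-0.134,0],0],[[0,0,0],[0.184,-0.159,0],0],[[0,0,0],[0.184,-0.159,0],0],[[0,0,0],[0.184,-0.159,0],0],[[0,0,0],[0.184,-0.159,0],0],[[0,0,0],[0.184,-0.159,0],0]]'
python3 -m pendant '[[[0,0,0],[0,0,0],0],[[0,0,0],[0,0,0],0]]'
python3 - <<'E'
from h import *
d=wrist();clips(d);print(d["Tt"][:3,3].round(4))
E
```

```text
clock: 21.3
tool_pos: [0.6099, 0.0312, 0.1415]
eef_rot: [1.0, -0.001, -0.002, 0.001]
contact_force: [0.5, 0.6, -5.2]
opening: 0.57
clock: 21.5
tool_pos: [0.6111, 0.0322, 0.1429]
eef_rot: [1.0, -0.0, -0.001, -0.0]
contact_force: [1.0, 0.4, -5.6]
opening: 0.565
0.0336 base px [280.5 190. ] [36. 37.] -> [0.6117 0.0348 0.016 ]  stud px [281.3 193. ] -> [0.6124 0.0349 0.027 ]
0.1197 base px [280.5  97.5] [35. 39.] -> [0.6118 0.1207 0.016 ]  stud px [281.   97.3] -> [0.6122 0.1205 0.027 ]
[0.6111 0.0322 0.1429]
```

```bash
python3 -m pendant '[[[0,0,0],[0.001,-0.0015,0.03],0],[[0,0,0],[0.001,-0.0015,0.06],0],[[0,0,0],[0.001,-0.0015,0.08],0],[[0,0,0],[0.001,-0.0015,0.087],0],[[0,0,0],[0.001,-0.0015,0.092],0],[[0,0,0],[0.001,-0.0015,0.097],0],[[0,0,0],[0.001,-0.0015,0.102],0],[[0,0,0],[0.001,-0.0015,0.106],0]]'
python3 -m pendant '[[[0,0,0],[0,0,0.003],0],[[0,0,0],[0,0,0.005],0],[[0,0,0],[0,0,0.007],0],[[0,0,0],[0,0,0.007],0],[[0,0,0],[0,0,0.007],0]]'
```

```text
clock: 22.35
tool_pos: [0.6127, 0.0345, 0.0372]
eef_rot: [1.0, -0.0, -0.0, -0.0]
contact_force: [-0.1, -0.3, -4.3]
opening: 0.564
clock: 22.85
tool_pos: [0.6122, 0.0344, 0.0299]
eef_rot: [1.0, 0.0, -0.001, -0.0]
contact_force: [-0.7, -0.2, -6.4]
opening: 0.565
```

```bash
python3 -m pendant '[[[0,0,0],[0,0,0.0015],0],[[0,0,0],[0,0,0.0015],0],[[0,0,0],[0,0,0.0015],1],[[0,0,0],[0,0,0.0015],1],[[0,0,0],[0,0,0.0015],1],[[0,0,0],[0,0,0.0015],1],[[0,0,0],[0,0,0.0015],1],[[0,0,0],[0,0,0.0015],1]]'
python3 -m pendant '[[[0,0,0],[0,0,-0.02],1],[[0,0,0],[0,0,-0.06],1],[[0,0,0],[0,0,-0.1],1],[[0,0,0],[0,0,-0.13],1],[[0,0,0],[-0.04,-0.013,-0.15],1],[[0,0,0],[-0.08,-0.026,-0.15],1],[[0,0,0],[-0.12,-0.039,-0.15],1],[[0,0,0],[-0.16,-0.052,-0.15],1],[[0,0,0],[-0.169,-0.052,-0.15],1],[[0,0,0],[-0.169,-0.052,-0.15],1]]'
python3 -m pendant '[[[0,0,0],[0,0,0],1],[[0,0,0],[0,0,0],1],[[0,0,0],[0,0,0],1]]'
python3 - <<'E'
from h import *
d=wrist();w=rim(d,[.4429,.0862,.061],.058,"k41.png",win=50);print(tool(w-d["Tt"][:3,3]).round(4),d["Tt"][:3,3].round(4))
E
```

```text
clock: 23.65
tool_pos: [0.6123, 0.0344, 0.0284]
eef_rot: [1.0, -0.0, -0.001, -0.0]
contact_force: [0.5, 0.0, -0.9]
opening: 1.004
clock: 24.65
tool_pos: [0.4424, 0.0863, 0.1791]
eef_rot: [1.0, 0.001, -0.001, 0.0]
contact_force: [0.1, 0.1, 0.4]
opening: 1.002
clock: 24.95
tool_pos: [0.4448, 0.086, 0.1785]
eef_rot: [1.0, -0.001, -0.001, -0.0]
contact_force: [-0.1, 0.3, -0.1]
opening: 1.001
rim px [278.6 192.6] r 31.1 exp 31.1 world [0.4437 0.0887 0.061 ]
rim px [283.1 190.4] r 33.6 exp 31.1 world [0.4478 0.0908 0.061 ]
[-0.0009 -0.0026  0.1176] [0.4448 0.086  0.1785]
```

```bash
python3 -m pendant '[[[0,0,0],[-0.001,-0.0026,0.04],1],[[0,0,0],[-0.001,-0.0026,0.08],1],[[0,0,0],[-0.001,-0.0026,0.12],1],[[0,0,0],[-0.001,-0.0026,0.15],1],[[0,0,0],[-0.001,-0.0026,0.164],1],[[0,0,0],[-0.001,-0.0026,0.164],1],[[0,0,0],[-0.001,-0.0026,0.164],0],[[0,0,0],[-0.001,-0.0026,0.164],0],[[0,0,0],[-0.001,-0.0026,0.164],0],[[0,0,0],[-0.001,-0.0026,0.164],0]]'
python3 -m pendant '[[[0,0,0],[0,0,0],0],[[0,0,0],[0,0,0],0],[[0,0,0],[0,0,0],0],[[0,0,0],[0,0,0],0],[[0,0,0],[0,0,0],0]]'
python3 -m pendant '[[[0,0,0],[0,0,-0.01],0],[[0,0,0],[0,0,-0.04],0],[[0,0,0],[0,0,-0.08],0],[[0,0,0],[0,0,-0.12],0],[[0,0,0],[0,0,-0.13],0],[[0,0,0],[0,0,-0.13],0]]'
```

```text
clock: 26.0
tool_pos: [0.4428, 0.0891, 0.0155]
eef_rot: [1.0, -0.0, -0.0, -0.001]
contact_force: [1.0, 0.6, 0.0]
opening: 0.66
clock: 26.5
tool_pos: [0.4429, 0.0891, 0.0155]
eef_rot: [1.0, -0.0, -0.0, -0.001]
contact_force: [0.8, -0.3, 6.5]
opening: 0.647
clock: 27.1
tool_pos: [0.443, 0.0887, 0.1456]
eef_rot: [1.0, -0.0, 0.0, -0.001]
contact_force: [-0.2, -0.3, -4.4]
opening: 0.65
```

```bash
python3 -m pendant '[[[0,0,0],[0.04,-0.008,0],0],[[0,0,0],[0.08,-0.016,0],0],[[0,0,0],[0.12,-0.024,0],0],[[0,0,0],[0.16,-0.03,0],0],[[0,0,0],[0.169,-0.032,0],0],[[0,0,0],[0.169,-0.032,0],0],[[0,0,0],[0.169,-0.032,0],0],[[0,0,0],[0.169,-0.032,0],0],[[0,0,0],[0.169,-0.032,0],0]]'
python3 - <<'E'
from h import *
d=wrist();clips(d);print(d["Tt"][:3,3].round(4))
E
```

```text
clock: 28.0
tool_pos: [0.61, 0.1206, 0.1442]
eef_rot: [1.0, 0.0, -0.002, 0.0]
contact_force: [0.2, -0.2, -3.7]
opening: 0.643
0.1197 base px [282.  190.5] [35. 36.] -> [0.6118 0.1224 0.016 ]  stud px [282.4 193.8] -> [0.6122 0.1222 0.027 ]
[0.61   0.1206 0.1442]
```

```bash
python3 -m pendant '[[[0,0,0],[0.001,-0.001,0.03],0],[[0,0,0],[0.001,-0.001,0.06],0],[[0,0,0],[0.001,-0.001,0.08],0],[[0,0,0],[0.001,-0.001,0.087],0],[[0,0,0],[0.001,-0.001,0.092],0],[[0,0,0],[0.001,-0.001,0.097],0],[[0,0,0],[0.001,-0.001,0.102],0],[[0,0,0],[0.001,-0.001,0.105],0]]'
python3 -m pendant '[[[0,0,0],[0,0,0.003],0],[[0,0,0],[0,0,0.005],0],[[0,0,0],[0,0,0.007],0],[[0,0,0],[0,0,0.007],0],[[0,0,0],[0,0,0.007],0]]'
```

```text
clock: 28.85
tool_pos: [0.6126, 0.1221, 0.0397]
eef_rot: [1.0, -0.0, -0.0, -0.0]
contact_force: [-0.5, -0.6, -4.2]
opening: 0.646
clock: 29.35
tool_pos: [0.6122, 0.122, 0.0325]
eef_rot: [1.0, 0.0, -0.001, -0.0]
contact_force: [0.2, -0.3, -5.1]
opening: 0.647
```

Base is at about 0.017. Last 1.5 mm, then release, rise and back off so the whole rail is in view.

```bash
python3 -m pendant '[[[0,0,0],[0,0,0.0015],0],[[0,0,0],[0,0,0.0015],0],[[0,0,0],[0,0,0.0015],1],[[0,0,0],[0,0,0.0015],1],[[0,0,0],[0,0,0.0015],1],[[0,0,0],[0,0,0.0015],1],[[0,0,0],[0,0,0.0015],1],[[0,0,0],[0,0,0.0015],1]]'
python3 -m pendant '[[[0,0,0],[0,0,-0.02],1],[[0,0,0],[0,0,-0.06],1],[[0,0,0],[0,0,-0.1],1],[[0,0,0],[0,0,-0.14],1],[[0,0,0],[-0.04,0,-0.16],1],[[0,0,0],[-0.08,-0.03,-0.16],1],[[0,0,0],[-0.12,-0.06,-0.16],1],[[0,0,0],[-0.16,-0.09,-0.16],1],[[0,0,0],[-0.16,-0.13,-0.16],1],[[0,0,0],[-0.16,-0.15,-0.16],1]]'
python3 -m pendant '[[[0,0,0],[0,0,0],1],[[0,0,0],[0,0,0],1],[[0,0,0],[0,0,0],1]]'
python3 - <<'E'
from h import *
d=r.snapshot("top");t=r.snapshot("side")
k=3
a=cv2.resize(d["image"][165:220,190:400,::-1],None,fx=k,fy=k,interpolation=cv2.INTER_CUBIC)
b=cv2.resize(t["image"][140:290,250:370,::-1],(340,425),interpolation=cv2.INTER_CUBIC)
for D,h,y in((.036,.05,-.125),(.043,.053,-.0488),(.051,.057,.0335),(.058,.061,.121)):
    for q in np.linspace(0,2*np.pi,24):
        X=[.612+D/2*np.cos(q),y+D/2*np.sin(q),.016+h]
        cv2.circle(a,tuple(int(v) for v in (proj(d,X)-[190,165]+.5)*k),1,(0,0,255),-1)
        cv2.circle(b,tuple(int(v) for v in (proj(t,X)-[250,140]+.5)*[340/120,425/150]),1,(0,0,255),-1)
c=np.zeros((165+425,630,3),np.uint8);c[:165]=a;c[165:,:340]=b
cv2.imwrite("pics/f.png",c)
E
```

```text
clock: 30.15
tool_pos: [0.6122, 0.122, 0.0309]
eef_rot: [1.0, 0.0, -0.001, -0.0]
contact_force: [-0.1, -0.6, -0.6]
opening: 1.002
clock: 31.15
tool_pos: [0.4505, 0.2758, 0.192]
eef_rot: [1.0, 0.003, -0.001, -0.002]
contact_force: [0.7, 0.9, 0.2]
opening: 1.002
clock: 31.45
tool_pos: [0.4529, 0.2699, 0.1911]
eef_rot: [1.0, -0.001, -0.001, 0.001]
contact_force: [0.4, -0.4, 0.1]
opening: 1.001
```

View pics/f.png

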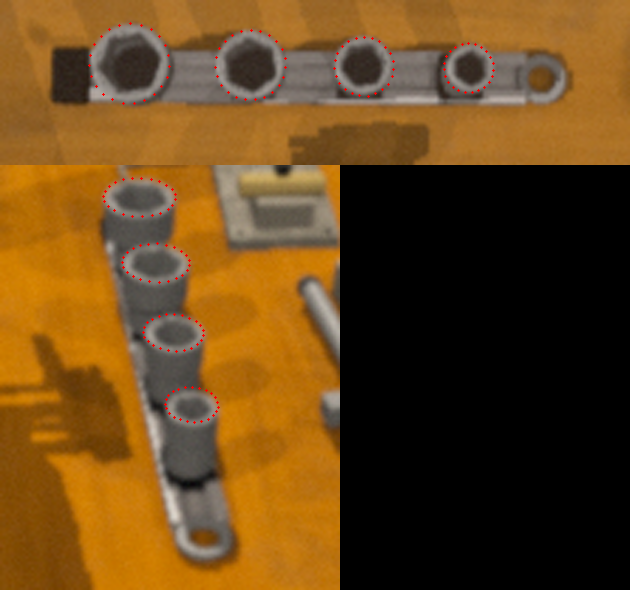

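All four rims match the projected fully seated rims in both views. They are upright, in order, with the smallest at the eye, and the gripper is clear. Handing in.

```bash
python3 -c "
from plant import r
print(r.finish_job())"
```

```text
the job is handed in; nothing more can be done
None
```

All four sockets are back on the rail, smallest at the hanging eye and largest at the capped end: 24, 30, 36, 41. Each is released with its hex mouth up. I handed the job in at about 31.5 s on the robot's clock.

- **Final check:** in both the top and side views the four rims matched the outlines expected for fully seated, upright sockets. The gripper was clear of everything, with forces near zero.
- **First grasp failed:** the fingertips turned out to be about 20 mm behind the TCP, not 8 mm ahead of it as described. The fingers closed near socket_24's rim and pressed on it, and the socket rocked but settled upright. The largest force I read was about 21 N. I measured the offset in two views and gripped about 25 mm lower from then on.
- **Minor mismatches:** the gripper opening read about 1 mm smaller than each socket's diameter. Stud positions measured from different views varied by about 2 mm, which is within the 2.8 mm clearance. The rim finder failed on the two held sockets I tried it on, so I worked out their positions from where I had gripped them.

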